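# Set up the soldering post at the jeweller's bench

### The arm

A 6-joint arm with a two-finger parallel gripper is mounted at the origin on the work surface. World frame = base frame: x ahead of the robot, y to its left, z up, the work surface at z = 0. Lengths are in mm, angles in rad, forces in N, time in s.
With the tool pointing down it reaches from about 275 to 750 mm from the base axis. Payload 10.2 kg.
Tool frame: the origin (TCP) lies at the very end of the fingers, on their centre line; the grasp point (between the pads) lies 19 mm behind it; z points along the fingers, y is the line along which they close (so a half turn about z gives the same grasp; the last joint's range is limited). The gripper opens to 85 mm and grips with 20 to 120 N. Pads are 22 mm wide; open, the fingers measure 114 mm over their backs; the gripper's body (76 mm by 85 mm) begins 54 mm behind the grasp point. The pads swing forward as they close: fully open they stand 13 mm farther back than shut.
Start: joints at [0.992, 0.313, 1.498, -0, 1.331, -0.223], TCP at [182.892, 492.12, 231.294] pointing down, gripper open.
Joint ranges: [-2.94, 2.94], [-0.97, 2.17], [0.19, 2.56], [-1.23, 4.37], [0.02, 3.11], [-2.88, 2.88]. Speed limits (rad/s): [2.39, 2.39, 3.01, 3.14, 3.14, 3.14].

### API

Orientations are given as a unit quaternion [w, x, y, z].
In Python, from rig import ctrl gives the robot as it stands.
- The arm moves only by the tool step_arm, never from a script. Its argument "increments" is a list of rows, each a list of 3 entries, a list of its own where there are three numbers: the shift along the tool's x, y, z in cm, then the turn, a rotation vector about the tool's x, y, z in degrees, then the opening in per cent of the stroke, from 0 (shut) to 100 (fully open). A call has 1 to 8 rows; each row is the pose to reach, as a shift and turn from the pose commanded when the call began, along the tool's axes at that moment; what a row does not reach only later rows make up. A row lasts 1/8 s, in which the tool goes at most 62.5 mm and 10.7 degrees, less where a joint would pass 70% of its speed; a pose out of reach is approached as far as the arm can. A call with a gripper value outside its range is refused whole. The fingers move at their own pace and stop on an object; "squeeze" is the grip in N (left out, the last holds). Time passes only in rows, so rows that repeat a pose let the fingers close. It gives the time, the measured TCP pose, the force, the opening and the grip force at its end, in the units of the state.
- ctrl.sense(): the state, without advancing time (a new reading comes with each control period).
- ctrl.capture(name): name is "side" or "top" or "wrist"; returns a dict with "img" (384x512x3 uint8, red, green, blue), "fx", "fy", "cx", "cy" (pixels), "k1" (the pictures are not rectified: a ray, as slopes to the right and down, at radius r is drawn at 1 + k1 r^2 times it, then the intrinsics apply), "extrinsics" (4x4, takes a point from camera to world coordinates). Camera axes: x right, y down, z forward; pixel columns grow to the right and rows downward; lengths in mm; the calibration is good to about 2 mm. A picture is of the moment at which its call begins. There is no depth.
- ctrl.finish_job(): hands the job in; it is judged then, once.
The state is a dict: "time_s": time; "joints": joint angles; "dq": joint speeds; "tau": joint torques, N m; "eef_pos": TCP position; "ee_rot": TCP orientation; "force": force on the tool from outside, world axes, zero at the start; "wrist_torque": the same for the moment, N m; "grip_width": opening from 0.0 (shut) to 1.0 (fully open); "grip_force": force on a finger pad.
Only numpy, scipy, OpenCV 4.12 (cv2) and the standard library are available. Lean on these libraries where they do the work, as an engineer would, in place of code of your own. Each camera call takes 0.05 s, during which the arm holds its last target. There are 200 camera calls.

### The job

Set up the soldering post: take the post with the square table top out of the wooden rack and push its thin shank into the socket of the black stepped stand until its collar sits fully home, and let go of it. Then set the round white soldering brick down flat and centred on the post's little table, without dropping it. Leave the cone-topped post in the rack, and the wire spool, jar and steel bench block where they are.

Things in the scene. Friction and masses are not known exactly. Their poses are not given: they have to be found in the camera images.
- post: Steel post, upright, 82 mm tall, 0.12 kg, in either hole of the rack. Origin at the centre of its foot, z up. From the foot: round shank 8 mm thick (0 to 32 mm, foot chamfered), collar 18 mm wide (32 to 36 mm; rests on the rack top), stem 10 mm thick (to 66 mm), square table 34 x 34 x 16 mm (66 to 82 mm), its flat sides facing its own x and y axes.
- post_collar (a point): Centre of the underside of the post's collar, 32 mm above its foot; meets socket when the post is fully home.
- post_top (a point): Centre of the top face of the post's square table, 82 mm above its foot.
- stand: Heavy fixed stand: two round black iron steps (100 mm wide up to 8 mm, 80 mm wide up to 15 mm), then a bright square metal boss 44 x 44 mm up to 50 mm above the bench with the socket hole in the middle of its top. Origin at the centre of its underside on the bench. It changes places with the rack: either left or right.
- socket (a point): Centre of the socket's mouth on top of the stand's boss, 50 mm above the bench; upright round hole 9.5 mm wide, 35 mm deep, mouth chamfered by 2 mm.
- rack: Fixed wooden block 60 (x) x 170 (y) x 40 (high) mm with two upright 10 mm through holes at 50 mm either side of its centre along its y axis. Origin at the centre of its underside on the bench.
- cone_post: The other steel post in the rack, same shank and collar as the first, but a tapering cone on top (24 mm wide just over the collar, 10 mm at the top); 82 mm tall, origin at the centre of its foot. Stays in the rack.
- brick: Round white ceramic soldering brick, 56 mm across and 18 mm thick, dotted with small holes, lying flat on the bench. Origin at the centre of its underside, z up. About 0.07 kg.
- brick_center (a point): Middle of the brick, 9 mm above its underside.
- spool: Bystander: small standing spool of copper wire with black flanges, 44 mm across, 38 mm tall; origin at the centre of its underside.
- jar: Bystander: clear jar with red lid, 60 mm across, 65 mm tall; origin at the centre of its underside.
- bench_block: Bystander: dark steel bench block 75 x 75 x 22 mm; origin at the centre of its underside.
There are look-alikes about, which are no part of the job. What is shaped like the post but purple or yellow is not meant.

How it is judged:
By the outcome, as a careful person would: the job done as asked, in the order asked, and still so for the second after the job is handed in, with the robot touching nothing.
It also fails if it takes over 64 s, if anything falls off the work surface, if the arm or the gripper's body presses on something with over 40 N, if the wrist force passes 120 N, or if a joint passes its speed limit or range.

## Working session

There is one attempt and no reset: what is moved stays moved. The work goes in short steps, Python scripts to look and compute and a tool call to move; the robot and the scene stay as the last step left them, time stands still between calls to the robot, and variables do not carry over. Pictures are saved under pics/ and viewed, at most 13 in all, crops included, and the job is handed in when it is done.

Besides the shell and the picture viewer there is one more tool, called after "Call:" as a command line: name --argument value ..., lists and objects as JSON in quotes. step_arm: Moves the arm, as the interface text tells. Its arguments: {"type":"object","properties":{"increments":{"type":"array"},"squeeze":{"type":"number"}},"required":["increments"]}

```bash
mkdir -p pics; cat > h.py <<'E'
import numpy as np, cv2
from rig import ctrl
def shot(name,fn=None):
    c=ctrl.capture(name)
    if fn: cv2.imwrite('pics/'+fn,c['img'][:,:,::-1])
    return c
def ray(c,u,v):
    d=np.array([(u-c['cx'])/c['fx'],(v-c['cy'])/c['fy']]); x=d.copy()
    for _ in range(20): x=d/(1+c['k1']*(x@x))
    E=np.array(c['extrinsics']); return E[:3,3],E[:3,:3]@np.array([x[0],x[1],1])
def onplane(c,u,v,z):
    o,d=ray(c,u,v); return o+d*(z-o[2])/d[2]
def proj(c,p):
    E=np.array(c['extrinsics']); q=E[:3,:3].T@(np.array(p,float)-E[:3,3]); s=q[:2]/q[2]; s=s*(1+c['k1']*(s@s))
    return s*[c['fx'],c['fy']]+[c['cx'],c['cy']]
E
python3 - <<'E'
from h import *
s=ctrl.sense(); print(s['eef_pos'],s['ee_rot'],s['grip_width'],s['time_s'])
a=shot('top','a_top.png');b=shot('side','a_side.png')
for c in (a,b): print(c['fx'],c['k1'],np.round(c['extrinsics'],2).tolist())
cv2.imwrite('pics/a.png',cv2.resize(np.vstack([a['img'],b['img']])[:,:,::-1],(800,600*2))[:600])
E
```

```text
[182.76062039 491.8918403  230.70562143] [-2.81766867e-04  1.76988180e-01  9.84212739e-01 -6.23779671e-04] 1.000679290962787 0.0
403.2232536777176 0.04567752994565302 [[-0.0, -0.99, 0.16, 395.09], [-1.0, 0.0, -0.01, -17.81], [0.01, -0.16, -0.99, 1090.7], [0.0, 0.0, 0.0, 1.0]]
346.6426270819991 -0.07092709243169776 [[0.86, -0.23, 0.46, 120.43], [-0.51, -0.42, 0.75, -712.59], [0.03, -0.88, -0.48, 537.99], [0.0, 0.0, 0.0, 1.0]]
```

View pics/a_top.png

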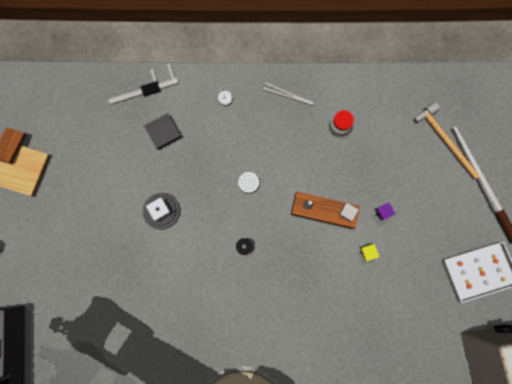

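View pics/a_side.png

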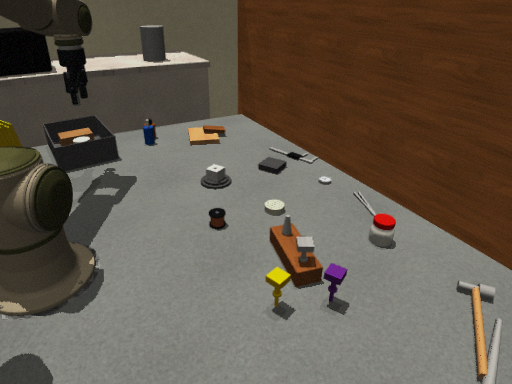

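Top view: the stand is at (160,210), the brick at (248,182), the spool at (245,246) and the rack at (325,211), with the cone post at (308,204). Three things have the post's shape: grey steel in the rack (349,212), purple (385,211) and yellow (370,252). The grey one fits, as it is steel and stands in the rack. I'll measure and confirm with a crop.

```bash
cat > m.py <<'E'
from h import *
def comp(mask,u,v):
    n,l,st,ce=cv2.connectedComponentsWithStats(mask.astype(np.uint8))
    ids=[i for i in range(1,n) if st[i,4]>15]
    i=min(ids,key=lambda i:np.hypot(*(ce[i]-[u,v]))); m=(l==i).astype(np.uint8)
    k=max(cv2.findContours(m,0,cv2.CHAIN_APPROX_NONE)[0],key=cv2.contourArea); return ce[i],st[i],cv2.minAreaRect(k)
def rect(c,r,z): # world centre, sides, angle
    P=np.array([onplane(c,*p,z)[:2] for p in cv2.boxPoints(r)]); e=P[1]-P[0]; f=P[2]-P[1]
    return P.mean(0).round(1),np.linalg.norm(e).round(1),np.linalg.norm(f).round(1),np.degrees(np.arctan2(e[1],e[0])).round(1)
E
python3 - <<'E'
from m import *
a=shot('top');im=a['img'].astype(int);hsv=cv2.cvtColor(a['img'],cv2.COLOR_RGB2HSV)
sat=hsv[:,:,1];V=hsv[:,:,2]
print(im[212,349],im[182,248],im[210,150],im[209,157],im[120,270],im[195,300])
for n,m,u,v,z in [('post',(V>150)&(sat<60),349,212,90),('boss',(V>150)&(sat<60),157,209,50),('brick',(V>150)&(sat<60),248,182,18),('rack',(sat>110)&(hsv[:,:,0]<20),325,211,40),('stand',V<75,160,210,8)]:
    ce,st,r=comp(m,u,v); print(n,ce.round(1),st,onplane(a,*ce,z).round(1),rect(a,r,z))
crop=cv2.resize(a['img'][170:270,280:410],(780,600),interpolation=cv2.INTER_CUBIC)
cv2.imwrite('pics/crop1.png',crop[:,:,::-1])
E
```

```text
[196 191 187] [203 203 204] [214 215 218] [68 66 63] [134 134 129] [169  99  51]
post [349.1 211.2] [341 203  17  17 180] [ 507.3 -268.5   90. ] (array([ 507.3, -268.9]), np.float64(33.9), np.float64(33.5), np.float64(-30.5))
boss [157.  208.5] [146 198  23  22 291] [519.3 218.7  50. ] (array([519.4, 218.8]), np.float64(44.9), np.float64(44.9), np.float64(-58.1))
brick [248.  181.4] [238 171  21  22 360] [596.6 -16.6  18. ] (array([596.4, -16.5]), np.float64(54.3), np.float64(57.8), np.float64(-90.0))
rack [321.3 209.7] [ 292  192   66   36 1215] [ 516.8 -208.4   40. ] (array([ 517. , -218.4]), np.float64(62.2), np.float64(172.1), np.float64(-13.9))
stand [168.9 210.8] [157 198  20  27 163] [518.1 196.4   8. ] (array([516.6, 198.1]), np.float64(69.4), np.float64(43.0), np.float64(-16.4))
```

View pics/crop1.png

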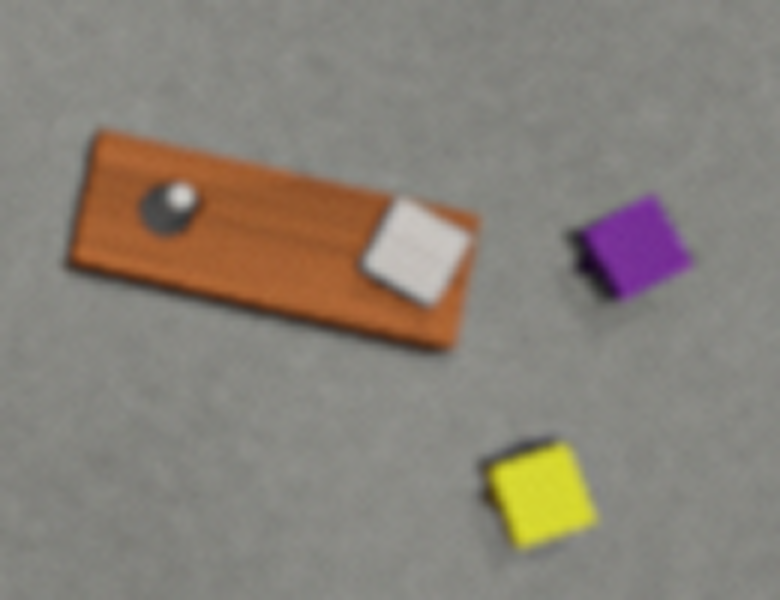

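The crop confirms it: the grey square-topped post is in the right-hand hole at about (417,250) in the crop, next to the cone. The purple and yellow posts stand free. Sizes agree too: table 34 mm, boss 45 mm, rack 62×172 mm.

```bash
cat > go.py <<'E'
import sys
from h import *
from scipy.spatial.transform import Rotation as R
# usage: go.py x y z yaw_of_tool_y_deg
def go(x,y,z,yaw):
    s=ctrl.sense();w,a,b,c=s['ee_rot'];r=R.from_quat([a,b,c,w]);t=np.radians(yaw)
    yy=np.array([np.cos(t),np.sin(t),0]);zz=np.array([0,0,-1.]);T=R.from_matrix(np.c_[np.cross(yy,zz),yy,zz])
    d=r.inv().apply(np.array([x,y,z])-s['eef_pos'])/10
    print('t',s['time_s'],'pos',np.round(s['eef_pos'],1),'F',np.round(s['force'],1),'w',round(s['grip_width'],3),'| shift cm',d.round(2),'turn',np.degrees((r.inv()*T).as_rotvec()).round(2))
if __name__=='__main__': go(*map(float,sys.argv[1:]))
E
python3 go.py 507.3 -268.5 150 -30.5
```

```text
t 0.15 pos [182.8 491.9 230.9] F [ 0.3 -0.6  0.3] w 0.999 | shift cm [-56.91 -59.97   8.13] turn [-5.0000e-02  4.0000e-02  1.0012e+02]
```

Call:
step_arm --increments '[[[-56.9, -60, 8], [0, 0, 100], 75], [[-56.9, -60, 8], [0, 0, 100], 75], [[-56.9, -60, 8], [0, 0, 100], 75], [[-56.9, -60, 8], [0, 0, 100], 75], [[-56.9, -60, 8], [0, 0, 100], 75], [[-56.9, -60, 8], [0, 0, 100], 75], [[-56.9, -60, 8], [0, 0, 100], 75], [[-56.9, -60, 8], [0, 0, 100], 75]]'

```text
time_s: 1.15
eef_pos: [378.5, 32.3, 183.1]
ee_rot: [0.0, 0.802, 0.597, 0.0]
force: [0.8, 1.1, 0.8]
grip_width: 0.75
grip_force: 0.0
```

```bash
python3 go.py 507.3 -268.5 150 -30.5
```

```text
t 1.15 pos [378.5  32.3 183.1] F [0.8 1.1 0.8] w 0.75 | shift cm [-25.11  20.98   3.32] turn [ 4.00e-02 -1.00e-02  1.38e+01]
```

Call:
step_arm --increments '[[[-25.1, 21, 3.3], [0, 0, 13.8], 75], [[-25.1, 21, 3.3], [0, 0, 13.8], 75], [[-25.1, 21, 3.3], [0, 0, 13.8], 75], [[-25.1, 21, 3.3], [0, 0, 13.8], 75], [[-25.1, 21, 3.3], [0, 0, 13.8], 75], [[-25.1, 21, 3.3], [0, 0, 13.8], 75], [[-25.1, 21, 3.3], [0, 0, 13.8], 75]]'

```text
time_s: 2.02
eef_pos: [508.9, -266.2, 149.3]
ee_rot: [-0.001, 0.867, 0.498, -0.0]
force: [-0.6, 0.8, 0.5]
grip_width: 0.752
grip_force: 0.0
```

```bash
python3 - <<'E'
from m import *
from go import go
go(507.3,-268.5,63,-30.5)
c=shot('wrist','w1.png'); print(np.round(c['extrinsics'],2).tolist(),proj(c,[507.3,-268.5,90]))
hsv=cv2.cvtColor(c['img'],cv2.COLOR_RGB2HSV)
m=(hsv[:,:,2]>150)&(hsv[:,:,1]<60)
u,v=proj(c,[507.3,-268.5,90]);ce,st,r=comp(m,u,v);print(ce,st,onplane(c,*ce,90),rect(c,r,90))
E
```

```text
t 2.025 pos [ 508.9 -266.2  149.3] F [-0.6  0.8  0.5] w 0.752 | shift cm [-0.28 -0.01  8.63] turn [-0.07 -0.01  0.3 ]
[[0.86, -0.48, -0.14, 545.28], [-0.5, -0.83, -0.24, -204.96], [-0.0, 0.28, -0.96, 292.88], [0.0, 0.0, 0.0, 1.0]] [250.07668397 207.46482201]
[258.92982456 191.68421053] [256 187   8  11  57] [ 519.23669499 -261.05599568   90.        ] (array([ 519.5, -261.5]), np.float64(5.2), np.float64(7.8), np.float64(-30.2))
```

View pics/w1.png

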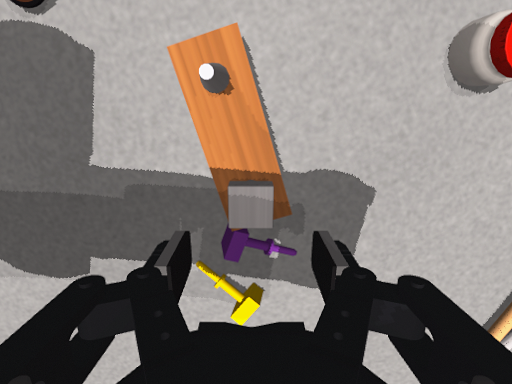

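The wrist view shows the grey table at (251,207). The purple and yellow pieces now seem to be lying down, at (250,247) and (235,295). I'll check from the fixed cameras.

```bash
python3 - <<'E'
from m import *
a=shot('top');b=shot('side');w=shot('wrist')
cv2.imwrite('pics/b.png',np.vstack([cv2.resize(a['img'][150:300,250:450],(800,600))[:300*2:2,::1][:300],cv2.resize(b['img'][190:340,180:400],(800,300))])[:,:,::-1])
g=w['img'].astype(int); print(g[207,251],g[190,240],g[100,100],g[60,360],g[225,235])
E
```

```text
[123 118 117] [150 142 142] [176 171 170] [184 179 176] [119 114 113]
```

View pics/b.png

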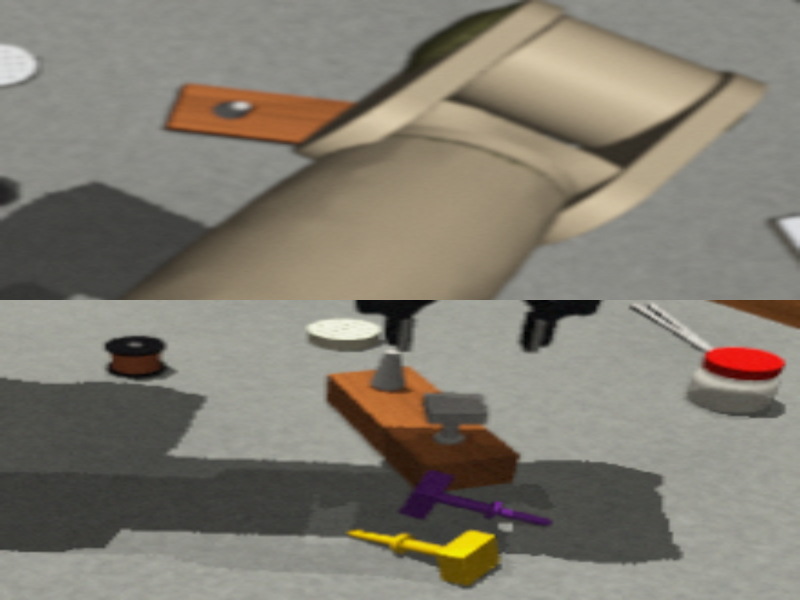

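The look-alikes toppled by themselves: the gripper stayed above z=149, and they stand free on 8 mm feet. They now lie flat on the bench, clear of the path. The wrist view puts the table at about (250,207), as predicted, so I'm descending.

Call:
step_arm --increments '[[[-0.25, 0, 3], [0, 0, 0.3], 75], [[-0.25, 0, 6], [0, 0, 0.3], 75], [[-0.25, 0, 8.6], [0, 0, 0.3], 75], [[-0.25, 0, 8.6], [0, 0, 0.3], 75], [[-0.25, 0, 8.6], [0, 0, 0.3], 30], [[-0.25, 0, 8.6], [0, 0, 0.3], 30], [[-0.25, 0, 8.6], [0, 0, 0.3], 30], [[-0.25, 0, 8.6], [0, 0, 0.3], 30]]' --squeeze 40

```text
time_s: 3.22
eef_pos: [508.3, -268.0, 65.7]
ee_rot: [0.001, 0.868, 0.497, 0.0]
force: [-0.9, 1.2, 6.4]
grip_width: 0.391
grip_force: 39.8
```

Call:
step_arm --increments '[[[0, 0, 0], [0, 0, 0], 20], [[0, 0, 0], [0, 0, 0], 20]]'

```text
time_s: 3.48
eef_pos: [508.3, -268.0, 65.7]
ee_rot: [0.001, 0.868, 0.497, 0.0]
force: [-1.1, 1.9, 6.8]
grip_width: 0.389
grip_force: 39.8
```

```bash
python3 go.py 507.3 -268.5 200 -30.5
```

```text
t 3.475 pos [ 508.3 -268.    65.7] F [-1.1  1.9  6.8] w 0.389 | shift cm [ -0.1   -0.04 -13.43] turn [0.13 0.01 0.07]
```

Call:
step_arm --increments '[[[0, 0, -2], [0, 0, 0], 20], [[0, 0, -5], [0, 0, 0], 20], [[0, 0, -9], [0, 0, 0], 20], [[0, 0, -13], [0, 0, 0], 20], [[0, 0, -13], [0, 0, 0], 20], [[0, 0, -13], [0, 0, 0], 20]]'

```text
time_s: 4.22
eef_pos: [507.5, -267.5, 193.4]
ee_rot: [-0.001, 0.868, 0.497, -0.0]
force: [0.1, 0.4, -1.4]
grip_width: 0.386
grip_force: 41.6
```

```bash
python3 - <<'E'
from h import *
from go import go
go(519.3,218.7,200,22)
E
```

```text
t 4.225 pos [ 507.5 -267.5  193.4] F [ 0.1  0.4 -1.4] w 0.386 | shift cm [ 42.52 -23.61  -0.62] turn [-6.000e-02 -4.000e-02 -5.243e+01]
```

Call:
step_arm --increments '[[[42.5, -23.6, -0.6], [0, 0, -52.4], 20], [[42.5, -23.6, -0.6], [0, 0, -52.4], 20], [[42.5, -23.6, -0.6], [0, 0, -52.4], 20], [[42.5, -23.6, -0.6], [0, 0, -52.4], 20], [[42.5, -23.6, -0.6], [0, 0, -52.4], 20], [[42.5, -23.6, -0.6], [0, 0, -52.4], 20], [[42.5, -23.6, -0.6], [0, 0, -52.4], 20], [[42.5, -23.6, -0.6], [0, 0, -52.4], 20]]'

```text
time_s: 5.22
eef_pos: [518.7, 220.6, 198.8]
ee_rot: [-0.001, 0.559, 0.829, -0.001]
force: [0.8, -0.4, -0.2]
grip_width: 0.39
grip_force: 41.5
```

Call:
step_arm --increments '[[[0, 0, 0], [0, 0, 0], 20], [[0, 0, 0], [0, 0, 0], 20]]'

```text
time_s: 5.48
eef_pos: [519.2, 217.6, 199.1]
ee_rot: [-0.001, 0.559, 0.829, -0.001]
force: [0.3, -1.1, -0.8]
grip_width: 0.392
grip_force: 41.6
```

```bash
python3 - <<'E'
from m import *
from go import go
go(519.3,218.7,150,22)
w=shot('wrist');b=shot('side');a=shot('top')
for p in ([519.3,218.7,50],[519.3,218.7,136]): print(proj(w,p),proj(b,p))
bw,bs=proj(w,[519.3,218.7,60]).astype(int),proj(b,[519.3,218.7,60]).astype(int)
A=cv2.resize(b['img'][bs[1]-70:bs[1]+30,bs[0]-50:bs[0]+50],(400,400));print(bs)
cv2.imwrite('pics/c.png',np.hstack([A,cv2.resize(w['img'],(400,400))])[:,:,::-1])
cv2.imwrite('pics/c_w.png',w['img'][:,:,::-1]);cv2.imwrite('pics/c_s.png',b['img'][:,:,::-1])
E
```

```text
t 5.475 pos [519.2 217.6 199.1] F [ 0.3 -1.1 -0.8] w 0.392 | shift cm [0.1  0.06 4.91] turn [-0.12 -0.   -0.03]
[251.83768811 174.50646333] [214.9420727  167.88085592]
[251.86046804 200.79651532] [213.91754787 142.88864667]
[214 165]
```

View pics/c.png

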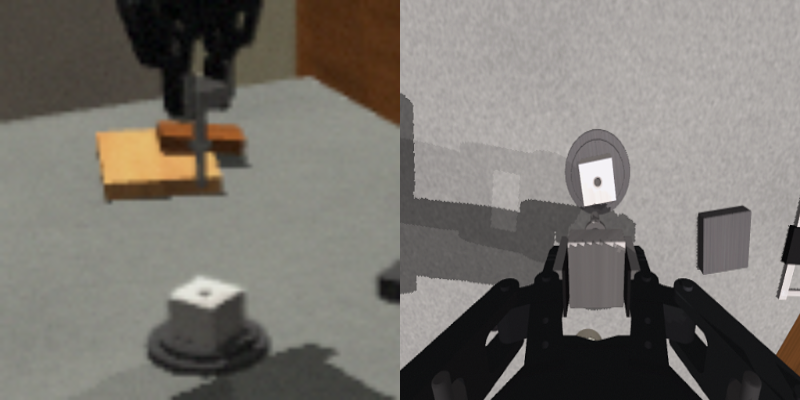

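The post hangs straight in the gripper. The wrist view shows the socket hole at about (252,174.5), right where predicted. I'll measure the hole and table top in the same image to get the relative offset.

```bash
python3 - <<'E'
from m import *
from go import go
s=ctrl.sense();c=shot('wrist');g=cv2.cvtColor(c['img'],cv2.COLOR_RGB2GRAY);hsv=cv2.cvtColor(c['img'],cv2.COLOR_RGB2HSV)
p=s['eef_pos']; print(p)
sub=np.zeros_like(g,bool); sub[166:185,244:260]=g[166:185,244:260]<140
ce,st,r=comp(sub,252,174.5);print('hole',ce,st,onplane(c,*ce,50))
m=np.zeros_like(sub);m[150:205,225:275]=g[150:205,225:275]>190
ce,st,r=comp(m,252,174);print('boss',ce,st,rect(c,r,50))
print('col251',g[220:310:2,251]);print('col235',g[220:310:2,235]);print('row265',g[265,200:305:2])
x=[.829**2-.559**2]
for dx in (-17,0,17):
  R=np.radians(22);tx=np.array([-np.sin(R),np.cos(R)]);print(dx,proj(c,[*(p[:2]+dx*tx),p[2]+24.3]))
E
```

```text
[519.68562852 217.03457004 199.84733317]
hole [251.98181818 173.21818182] [248 169   9   9  55] [519.65458935 219.34479506  50.        ]
boss [252.05356056 173.313451  ] [ 228  151   47   46 1643] (array([519.8, 218.6]), np.float64(44.1), np.float64(44.1), np.float64(30.5))
col251 [ 77  84  85  85  86  70  73  99 103 102 103 102 103 103 102 103 102 104
 104 104 104 104 103 104 103 103 103 103 102 102 102 103 103 102 102 103
 102 104  89 160 168 158 170 173 169]
col235 [ 89  86  83  83  83  84 128 135 104 104 105 106 105 105 105 106 106 105
 105 105 105 105 105 105 105 104 104 105 105 105 104 105 104 105 104 104
 105 106 142 165 176 174 174 166 174]
row265 [ 16   9 110 104  23  24   9  10  75 105 102 102 102 101 103 103 103 105
 104 105 106 105 103 105 106 103 103 102 103 106 107 108 109 108 106 107
 105 106 110 105 104 105 105  80  12  13  24  22  99 108  15  15  16]
-17 [251.05122087 292.87617039]
0 [250.98625058 262.25361942]
17 [250.91625553 229.15347734]
```

Call:
step_arm --increments '[[[0.32, 0.05, 3], [0, 0, 0], 20], [[0.32, 0.05, 6], [0, 0, 0], 20], [[0.32, 0.05, 8.3], [0, 0, 0], 20], [[0.32, 0.05, 8.3], [0, 0, 0], 20], [[0.32, 0.05, 8.3], [0, 0, 0], 20]]'

```text
time_s: 6.3
eef_pos: [519.5, 221.1, 118.3]
ee_rot: [0.001, 0.56, 0.829, 0.001]
force: [-0.2, 0.4, -0.7]
grip_width: 0.389
grip_force: 41.5
```

```bash
python3 - <<'E'
from m import *
from go import go
go(519.3,218.7,107,22)
w=shot('wrist','d_w.png');b=shot('side','d_s.png')
A=cv2.resize(b['img'][110:190,175:255],(400,400),interpolation=cv2.INTER_CUBIC)
B=cv2.resize(w['img'][130:230,200:300],(400,400),interpolation=cv2.INTER_CUBIC)
cv2.imwrite('pics/d.png',np.hstack([A,B])[:,:,::-1])
E
```

```text
t 6.3 pos [519.5 221.1 118.3] F [-0.2  0.4 -0.7] w 0.389 | shift cm [-0.22 -0.11  1.13] turn [ 0.1   0.02 -0.06]
```

View pics/d.png

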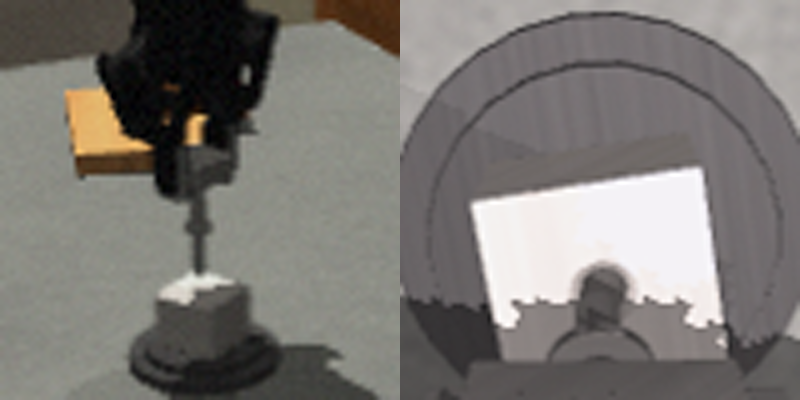

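Side view: the foot is about 10 mm above the boss and in line with the hole. The wrist crop shows the shank centred left-to-right over the hole at about (602,285). I'll check the fore-aft offset numerically.

```bash
python3 - <<'E'
from m import *
c=shot('wrist');s=ctrl.sense();p=s['eef_pos'];print(p)
g=cv2.cvtColor(c['img'],cv2.COLOR_RGB2GRAY)
print(g[186:216,242:260])
h=(519.5,219.0)
R=np.radians(22);tx=np.array([-np.sin(R),np.cos(R)])
for z in(50,60.5):print(z,[proj(c,[*(np.array(h)+d*tx),z]).round(1) for d in(-6.75,-4.75,-4,0,4,4.75,6.75)])
m=np.zeros_like(g,bool);m[160:215,205:290]=g[160:215,205:290]>215
ys,xs=np.nonzero(m);i=[np.argmin(xs-0*ys),np.argmin(ys),np.argmax(xs)]
k=cv2.convexHull(np.c_[xs,ys].astype(np.int32));q=cv2.approxPolyDP(k,2,True)[:,0]
for u in q:print(u,onplane(c,*u,50).round(1))
E
```

```text
[519.32068211 221.38512661 118.22687666]
[[241 241 242 243 243 243 243 243 243 243 243 243 243 243 243 243 243 243]
 [241 241 243 243 243 243 243 243 243 243 243 243 243 243 243 243 243 243]
 [241 241 243 243 243 243 243 243 243 243 243 243 243 243 243 243 243 243]
 [241 242 243 243 243 243 243 242 242 243 243 243 243 243 243 243 243 243]
 [241 242 243 243 243 243 242 239 239 242 243 243 243 243 243 243 243 243]
 [240 241 241 242 243 243 242 240 237 237 239 243 243 243 243 243 243 243]
 [240 241 241 241 240 240 241 240 238 237 239 241 243 243 243 243 243 243]
 [240 241 241 241 241 240 242 241 239 238 240 243 244 243 243 243 243 243]
 [240 241 241 241 241 242 241 238 236 235 237 241 244 244 243 243 243 243]
 [240 241 242 243 241 238 227 207 205 211 220 228 240 244 244 243 243 243]
 [240 241 240 238 228 193 168 164 163 161 161 177 211 236 243 242 241 243]
 [240 241 230 193 169 164 149 123 115 116 129 152 166 191 225 239 241 241]
 [241 231 196 173 150 111  99 104 105 103 101  96 120 162 190 223 240 241]
 [235 211 176 153  94  78  96 100 104 107 105 100  93 122 172 204 229 241]
 [228 188
[... 943 characters left out ...]
2  86  81 103 125 131]
 [ 59  64  77  92  90  95 104 109 109 103 136 153 115 104  73  54  79 114]
 [ 77  91  98 108 107 107 106 106 106 105 104 104 104 102  90  74  62  69]
 [ 99 107 106 105 105 104 104 104 103 104 103 103 104 104 105 102  90  71]]
50 [array([249.9, 210.4]), array([249.9, 208.1]), array([249.9, 207.2]), array([249.8, 202.4]), array([249.8, 197.5]), array([249.8, 196.6]), array([249.8, 194.1])]
60.5 [array([249.8, 215.4]), array([249.8, 212.9]), array([249.8, 211.9]), array([249.8, 206.9]), array([249.8, 201.9]), array([249.8, 200.9]), array([249.8, 198.4])]
[279 210] [543.3 221.7  50. ]
[226 211] [504.7 205.2  50. ]
[218 181] [490.4 225.9  50. ]
[274 173] [527.7 247.7  50. ]
```

Call:
step_arm --increments '[[[-0.2, 0.08, 0], [0, 0, 0], 20], [[-0.2, 0.08, 0.5], [0, 0, 0], 20], [[-0.2, 0.08, 0.9], [0, 0, 0], 20], [[-0.2, 0.08, 1.2], [0, 0, 0], 20], [[-0.2, 0.08, 1.4], [0, 0, 0], 20], [[-0.2, 0.08, 1.4], [0, 0, 0], 20]]'

```text
time_s: 7.2
eef_pos: [520.4, 219.9, 103.0]
ee_rot: [-0.0, 0.559, 0.829, 0.0]
force: [0.7, 0.7, -0.9]
grip_width: 0.386
grip_force: 41.5
```

```bash
python3 - <<'E'
from m import *
from go import go
go(519.3,218.7,107,22)
c=shot('wrist','e_w.png');g=cv2.cvtColor(c['img'],cv2.COLOR_RGB2GRAY)
print(g[192:226,240:262])
E
```

```text
t 7.2 pos [520.4 219.9 103. ] F [ 0.7  0.7 -0.9] w 0.386 | shift cm [-0.07 -0.14 -0.4 ] turn [ 0.01 -0.   -0.03]
[[240 240 240 241 240 240 240 240 239 240 243 243 243 243 242 242 242 243
  242 243 242 243]
 [240 240 240 240 240 240 240 240 240 242 242 243 243 242 242 242 242 242
  243 243 243 242]
 [239 240 240 240 240 240 240 240 239 237 238 241 242 242 241 240 239 240
  242 242 242 242]
 [239 240 240 240 240 240 239 240 240 238 236 235 239 241 240 240 239 239
  240 241 242 242]
 [240 240 240 240 240 240 240 240 240 238 236 236 237 239 240 241 239 240
  239 241 242 242]
 [239 239 239 239 240 240 239 240 240 239 237 236 237 239 240 240 239 239
  241 243 242 242]
 [239 239 239 239 240 240 240 241 241 238 236 236 238 240 240 240 240 240
  241 243 243 242]
 [238 240 239 240 240 241 240 237 231 222 220 224 232 234 238 240 240 241
  242 243 243 242]
 [238 239 240 240 240 237 226 192 167 162 162 163 174 187 207 231 240 240
  241 242 242 243]
 [237 239 241 240 229 193 168 160 140 110 119 134 151 161 169 194 227 239
  240 240 240 242]
 [238 240 239 227 195 170 143  96  70  73  73  70  78 100
[... 1475 characters left out ...]
7  97 100 104 106 105 105 105
  105 106 106  99]
 [104 103 102 101 102 101  92  80  72  60  60  66  78  94 101 102 102 102
  102 102 102 103]
 [ 91  91  88  84  84  81  75  75  77  77  77  77  77  77  81  86  86  86
   86  87  87  86]
 [ 80  80  80  81  80  80  80  81  82  82  83  83  84  84  83  83  82  84
   84  83  81  82]
 [ 82  82  81  81  81  82  81  83  83  82  84  84  84  83  83  85  84  85
   84  82  83  84]
 [ 82  82  82  82  82  81  81  83  84  84  85  84  84  85  84  86  84  83
   84  83  82  84]
 [ 81  82  82  82  83  82  84  85  85  84  84  83  85  85  84  84  84  84
   83  84  84  85]
 [ 82  83  83  83  83  84  84  84  84  85  85  85  85  84  84  84  84  84
   85  85  85  85]]
```

The foot is inside the mouth with no contact force. I'm continuing down.

Call:
step_arm --increments '[[[-0.05, 0, 0.5], [0, 0, 0], 20], [[-0.05, 0, 1.0], [0, 0, 0], 20], [[-0.05, 0, 1.4], [0, 0, 0], 20], [[-0.05, 0, 1.8], [0, 0, 0], 20], [[-0.05, 0, 2.1], [0, 0, 0], 20], [[-0.05, 0, 2.4], [0, 0, 0], 20], [[-0.05, 0, 2.4], [0, 0, 0], 20]]'

```text
time_s: 8.12
eef_pos: [520.5, 219.4, 78.8]
ee_rot: [-0.0, 0.559, 0.829, 0.0]
force: [3.0, 3.3, -3.0]
grip_width: 0.39
grip_force: 41.1
```

Call:
step_arm --increments '[[[0.02, 0.05, 0.1], [0, 0, 0], 20], [[0.02, 0.05, 0.25], [0, 0, 0], 20], [[0.02, 0.05, 0.4], [0, 0, 0], 20], [[0.02, 0.05, 0.4], [0, 0, 0], 20]]'

```text
time_s: 8.62
eef_pos: [520.8, 219.7, 75.7]
ee_rot: [0.0, 0.559, 0.829, -0.0]
force: [-1.6, 0.6, 5.6]
grip_width: 0.388
grip_force: 42.4
```

Call:
step_arm --increments '[[[0, 0, 0.2], [0, 0, 0], 20], [[0, 0, 0.3], [0, 0, 0], 20], [[0, 0, 0.3], [0, 0, 0], 20]]'

```text
time_s: 9.0
eef_pos: [521.0, 219.7, 75.5]
ee_rot: [0.001, 0.559, 0.829, 0.0]
force: [-11.7, -2.5, 32.2]
grip_width: 0.388
grip_force: 45.7
```

Call:
step_arm --increments '[[[0, 0, 0], [0, 0, 0], 60], [[0, 0, 0], [0, 0, 0], 75], [[0, 0, 0], [0, 0, 0], 75], [[0, 0, -3], [0, 0, 0], 75], [[0, 0, -7], [0, 0, 0], 75], [[0, 0, -11], [0, 0, 0], 75], [[0, 0, -13], [0, 0, 0], 90], [[0, 0, -13], [0, 0, 0], 90]]'

```text
time_s: 10.0
eef_pos: [521.4, 219.8, 203.0]
ee_rot: [0.001, 0.559, 0.829, 0.001]
force: [0.2, -0.6, -0.3]
grip_width: 0.901
grip_force: 0.0
```

```bash
python3 go.py 596.5 -16.5 120 90
```

```text
t 10.0 pos [521.4 219.8 203. ] F [ 0.2 -0.6 -0.3] w 0.901 | shift cm [-24.72  -1.89   8.31] turn [  0.09   0.1  -68.03]
```

```bash
python3 - <<'E'
from m import *
from go import go
w=shot('wrist','f_w.png');b=shot('side','f_s.png');g=cv2.cvtColor(w['img'],cv2.COLOR_RGB2GRAY)
print(proj(w,[520,219,100]),proj(b,[520,219,100]),proj(b,[520,219,50]))
A=cv2.resize(b['img'][115:195,170:250],(400,400),interpolation=cv2.INTER_CUBIC)
cv2.imwrite('pics/f.png',np.hstack([A,cv2.resize(w['img'],(400,400))])[:,:,::-1])
go(596.5,-16.5,120,22)
E
```

```text
[249.09665759 187.6678962 ] [214.51621279 153.49690997] [215.10312796 167.80048626]
t 10.1 pos [520.5 219.6 200.9] F [0.3 0.4 0. ] w 0.899 | shift cm [-24.74  -1.77   8.09] turn [-0.1  -0.02 -0.03]
```

View pics/f.png

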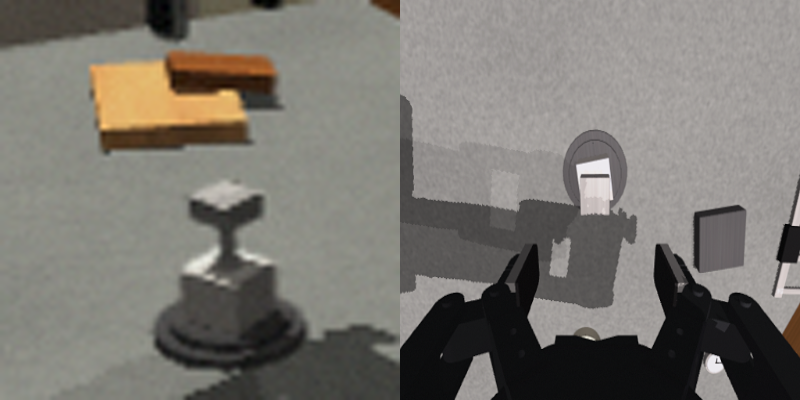

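The post stands upright in the socket with its collar on the boss, at (235,250) in the side crop. Next is the brick.

Call:
step_arm --increments '[[[-24.7, -1.8, 8], [0, 0, 0], 95], [[-24.7, -1.8, 8], [0, 0, 0], 95], [[-24.7, -1.8, 8], [0, 0, 0], 95], [[-24.7, -1.8, 8], [0, 0, 0], 95], [[-24.7, -1.8, 8], [0, 0, 0], 95], [[-24.7, -1.8, 8], [0, 0, 0], 95]]'

```text
time_s: 10.85
eef_pos: [596.1, -16.1, 120.9]
ee_rot: [-0.001, 0.56, 0.829, -0.0]
force: [-0.0, -0.3, 0.5]
grip_width: 0.947
grip_force: 0.0
```

```bash
python3 - <<'E'
from m import *
from go import go
w=shot('wrist','g_w.png');a=shot('top')
hsv=cv2.cvtColor(w['img'],cv2.COLOR_RGB2HSV)
q=proj(w,[596.5,-16.5,18]);print(q,hsv[int(q[1]),int(q[0])],hsv[int(q[1])-80,int(q[0])+60],np.round(np.array(w['extrinsics'])[:3,3]))
ce,st,r=comp((hsv[:,:,2]>190)&(np.arange(384)[:,None]<300),*q);print(ce,st,onplane(w,*ce,18),rect(w,r,18))
h2=cv2.cvtColor(a['img'],cv2.COLOR_RGB2HSV);m=(h2[:,:,2]>150)&(h2[:,:,1]<60)
ce,st,r=comp(m,*proj(a,[520,219,100]));print('post top',ce,st,onplane(a,*ce,100),rect(a,r,100))
go(596.5,-16.5,10,22)
E
```

```text
[251.52953151 188.26127619] [163  14 129] [  9  11 166] [570.  50. 265.]
[254.63561776 181.76061776] [ 221  158   62   52 2072] [596.81085729  -9.86616691  18.        ] (array([597.2,  -8.6]), np.float64(37.8), np.float64(54.8), np.float64(84.1))
post top [153.65427509 207.51672862] [144 198  20  22 269] [515.81715871 215.72141275 100.        ] (array([513.5, 212.3]), np.float64(43.8), np.float64(51.5), np.float64(-71.1))
t 10.95 pos [596.3 -14.8 122.1] F [-0.8 -0.1 -0.9] w 0.953 | shift cm [-0.17 -0.05 11.21] turn [-0.01 -0.02  0.04]
```

View pics/g_w.png

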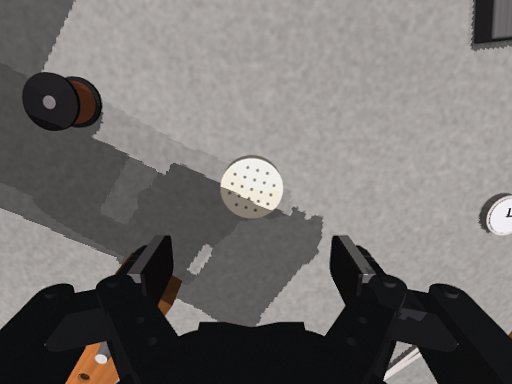

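Wrist view: the brick is at (252,187) with a radius of about 31 px, where predicted. It's centred between the open fingers, so I'm descending to grip it.

Call:
step_arm --increments '[[[-0.1, 0, 4], [0, 0, 0], 95], [[-0.1, 0, 8], [0, 0, 0], 95], [[-0.1, 0, 11], [0, 0, 0], 95], [[-0.1, 0, 11.9], [0, 0, 0], 95], [[-0.1, 0, 11.9], [0, 0, 0], 95]]' --squeeze 30

```text
time_s: 11.58
eef_pos: [597.2, -16.3, 3.8]
ee_rot: [0.0, 0.559, 0.829, 0.0]
force: [0.2, -1.3, 0.5]
grip_width: 0.953
grip_force: 0.0
```

Call:
step_arm --increments '[[[0, 0, 0], [0, 0, 0], 50], [[0, 0, 0], [0, 0, 0], 50], [[0, 0, 0], [0, 0, 0], 50], [[0, 0, 0], [0, 0, 0], 50]]'

```text
time_s: 12.08
eef_pos: [597.7, -17.0, 4.8]
ee_rot: [0.001, 0.559, 0.829, 0.0]
force: [-0.9, 1.6, 7.6]
grip_width: 0.638
grip_force: 30.8
```

Call:
step_arm --increments '[[[0, 0, -3], [0, 0, 0], 50], [[0, 0, -8], [0, 0, 0], 50], [[0, 0, -13], [0, 0, 0], 50], [[0, 0, -18], [0, 0, 0], 50], [[0, 0, -18], [0, 0, 0], 50], [[0, 0, -18], [0, 0, 0], 50]]'

```text
time_s: 12.82
eef_pos: [596.5, -16.9, 182.6]
ee_rot: [-0.0, 0.559, 0.829, -0.0]
force: [0.1, -0.0, -1.2]
grip_width: 0.641
grip_force: 32.3
```

```bash
python3 - <<'E'
from m import *
from go import go
go(520.6,219,180,22)
w=shot('wrist','h_w.png');b=shot('side');u=proj(b,[597,-16,184]).astype(int)
A=cv2.resize(b['img'][u[1]-50:u[1]+50,u[0]-50:u[0]+50],(400,400),interpolation=cv2.INTER_CUBIC)
cv2.imwrite('pics/h.png',np.hstack([A,cv2.resize(w['img'][100:300,150:350],(400,400))])[:,:,::-1])
E
```

```text
t 12.825 pos [596.5 -16.9 182.6] F [ 0.1 -0.  -1.2] w 0.641 | shift cm [24.72  1.78  0.27] turn [-0.05 -0.03 -0.03]
```

View pics/h.png

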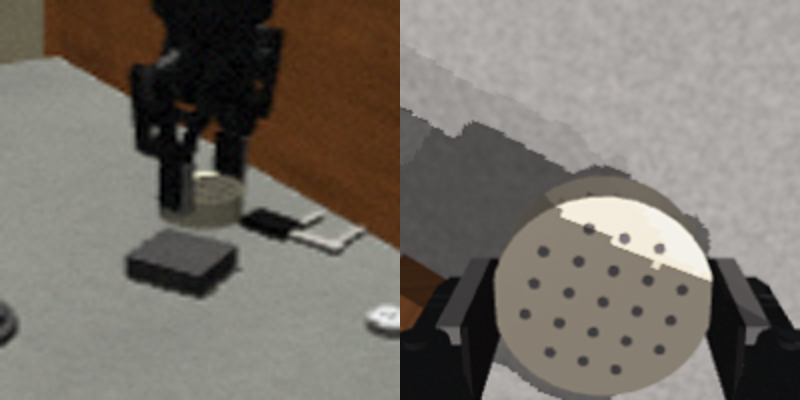

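The brick is held level: its ellipse centre is at (252,247.5) in the wrist image. I'll work out its offset in the tool frame the same way as for the post.

```bash
python3 - <<'E'
from m import *
c=shot('wrist');s=ctrl.sense();p=s['eef_pos'];R=np.radians(22);tx=np.array([-np.sin(R),np.cos(R)]);ty=np.array([np.cos(R),np.sin(R)])
q=onplane(c,252,247.5,p[2]+13.2);d=q[:2]-p[:2];print('brick in tool',d@tx,d@ty)
for k in(-28,28):print(proj(c,[*(p[:2]+k*tx),p[2]+13.2]),proj(c,[*(p[:2]+k*ty),p[2]+13.2]))
f=cv2.imread('pics/f_w.png');g=cv2.cvtColor(f,cv2.COLOR_BGR2GRAY);print(g[162:212:2,249]);print(g[195,225:275])
c2=dict(c);E=np.array(c['extrinsics']).copy();E[:3,3]+=np.array([521,219.7,202])-p;c2['extrinsics']=E
for dd in(-17,17):print('post top pred',proj(c2,[*(np.array([521.,219.7])+dd*tx),100]),proj(c2,[*(np.array([521.,219.7])+dd*ty),100]))
E
```

```text
brick in tool 1.873526412575 0.45223165460664494
[251.11265342 297.39983676] [196.1175325  250.67240265]
[251.10103345 198.46200975] [306.1466054  250.78828083]
[235 231 226  73 125 218 214 214 213 213 213 213 212 203 191 191 191 191
 191 191 191 146 100  88  88]
[ 93  93  92  91  91 105 163 199 191 190 189 188 189 189 194 196 193 194
 196 194 193 192 194 193 191 190 191 192 195 199 201 202 199 198 198 197
 199 202 196 195 196 197 181 128  98 103 101 100 100  99]
post top pred [251.40158115 205.94778531] [232.39693514 188.00529805]
post top pred [251.40863379 169.40073619] [270.41893469 188.02572995]
```

```bash
python3 go.py 521.8 217.1 150 22
```

```text
t 12.975 pos [596.5 -16.9 181.8] F [-0.5 -0.2 -1.1] w 0.636 | shift cm [24.49  1.84  3.21] turn [-0.12 -0.08 -0.03]
```

Call:
step_arm --increments '[[[6, 0.45, 0], [0, 0, 0], 50], [[12, 0.9, 0], [0, 0, 0], 50], [[18, 1.4, 0], [0, 0, 0], 50], [[22, 1.7, 1], [0, 0, 0], 50], [[24.5, 1.85, 2], [0, 0, 0], 50], [[24.5, 1.85, 3.2], [0, 0, 0], 50], [[24.5, 1.85, 3.2], [0, 0, 0], 50], [[24.5, 1.85, 3.2], [0, 0, 0], 50]]'

```text
time_s: 13.98
eef_pos: [523.0, 216.2, 151.3]
ee_rot: [0.0, 0.56, 0.829, 0.0]
force: [0.2, 0.5, -0.4]
grip_width: 0.637
grip_force: 32.3
```

```bash
python3 - <<'E'
from m import *
from go import go
for i in range(2): go(521.8,217.1,108,22)
b=shot('side','i_s.png');w=shot('wrist','i_w.png')
u=proj(b,[521,218,120]).astype(int);print(u)
A=cv2.resize(b['img'][u[1]-35:u[1]+35,u[0]-35:u[0]+35],(420,420),interpolation=cv2.INTER_CUBIC)
cv2.imwrite('pics/i.png',np.hstack([A,cv2.resize(w['img'][100:310,150:340],(380,420))])[:,:,::-1])
E
```

```text
t 13.975 pos [523.  216.2 151.3] F [ 0.2  0.5 -0.4] w 0.637 | shift cm [ 0.13 -0.08  4.33] turn [ 0.01  0.01 -0.1 ]
t 13.975 pos [523.  216.2 151.3] F [ 0.2  0.5 -0.4] w 0.637 | shift cm [ 0.13 -0.08  4.33] turn [ 0.01  0.01 -0.1 ]
[214 147]
```

View pics/i.png

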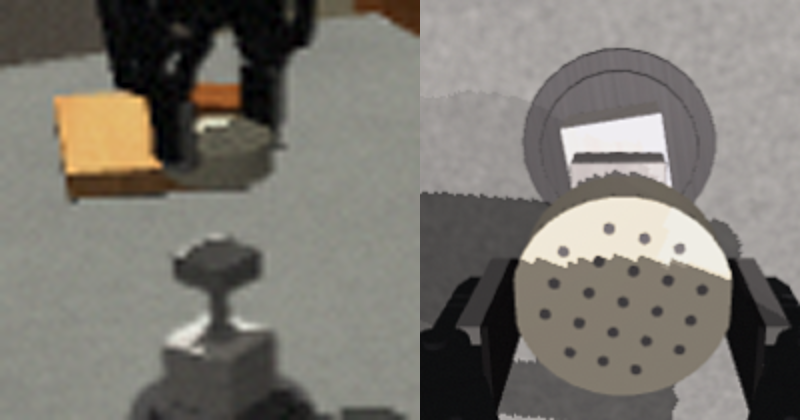

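```bash
python3 - <<'E'
from m import *
b=shot('side');g=cv2.cvtColor(b['img'],cv2.COLOR_RGB2GRAY)
E=np.array(b['extrinsics']);xr=E[:3,0]
p=np.array([522,217,151.])
bc=p+[0,0,4.2]; n=xr.copy();n[2]=0;n/=np.linalg.norm(n)
print('brick pred',[proj(b,bc+k*28*n).round(1) for k in(-1,0,1)],'post pred',[proj(b,[522,217,z]).round(1) for z in(70,92)])
x0=200
for v in range(145,156):print(v,g[v,x0:232])
print()
for v in range(150,176,2):print(v,g[v,x0:232])
E
```

```text
brick pred [array([205.6, 136.9]), array([214.7, 137.1]), array([223.8, 137.3])] post pred [array([215.7, 162.3]), array([215.5, 155.9])]
145 [138 137 133 141 139 138 140 142 140 139 142 140 141 137 140 140 137 144
 141 140 141 143 141 141 139 145 144 144 143 142 140 135]
146 [138 136 135 139 140 137 142 139 138 140 144 141 138 138 139 140 137 139
 138 139 139 142 143 143 140 142 142 143 142 141 139 134]
147 [141 139 141 139 139 140 137 140 135 139 142 139 141 140 138 138 136 139
 140 137 140 142 138 138 143 139 142 141 143 143 140 141]
148 [141 137 139 138 138 139 140 142 140 139 136 140 141 139 137 137 137 144
 142 139 138 145 143 142 142 140 143 140 144 141 142 142]
149 [139 139 139 136 139 139 142 141 141 141 139 141 141 142 143 139 142 140
 142 139 143 139 141 142 139 139 143 142 143 141 144 142]
150 [139 142 138 142 141 143 141 142 140 141 139 140 143 140 142 144 140 141
 142 143 141 142 144 138 139 141 141 142 141 142 143 140]
151 [140 142 139 139 140 138 139 143 141 140 141 143 141 143 164 166 138 112
 140 141 139 142 143 135 139 141 142 141 141 145 142 138]
152 [143 143 141 
[... 1578 characters left out ...]
 145 141 144 141 139 144]
166 [143 141 141 141 144 144 142 148 151 171 207 227 207 128  62  58  59  75
 153 215 207 191 165 143 141 138 144 142 147 146 145 146]
168 [140 144 142 144 141 137 155 203 221 211 204 174  87  70  63  62  62  62
  79  96  94  91  81  66  86 130 142 140 143 144 142 143]
170 [142 139 144 145 138 129  85  71  82 103 129 182 178  97  94  92  94  93
  89  85  67  59  62  58  72 117 140 138 140 145 142 142]
172 [136 141 140 146 143 128  90  75  69  72  73  76  74  70  74  77  77  68
  54  60  60  60  59  61  77 117 143 142 140 140 142 140]
174 [143 145 141 142 141 126  98  70  73  72  72  72  72  75  72  74  71  65
  57  59  56  59  59  59  67  92 125 135 143 143 141 140]
```

The side view shows the post stem at column 215.2 and the brick's right edge at about 224.2, so the brick is roughly 2 mm too far right. That agrees with the pose reading, so I'll apply a small correction and lower it.

Call:
step_arm --increments '[[[0.15, -0.08, 1], [0, 0, 0], 50], [[0.15, -0.08, 2.5], [0, 0, 0], 50], [[0.15, -0.08, 3.6], [0, 0, 0], 50], [[0.15, -0.08, 4.0], [0, 0, 0], 50], [[0.15, -0.08, 4.2], [0, 0, 0], 50], [[0.15, -0.08, 4.2], [0, 0, 0], 50]]'

```text
time_s: 14.88
eef_pos: [521.3, 218.3, 109.3]
ee_rot: [0.0, 0.559, 0.829, 0.0]
force: [-0.9, 0.4, -0.6]
grip_width: 0.637
grip_force: 32.3
```

```bash
python3 - <<'E'
from m import *
from go import go
go(521.8,217.1,104.5,22)
b=shot('side');g=cv2.cvtColor(b['img'],cv2.COLOR_RGB2GRAY)
p=np.array([522,217,109.])
E=np.array(b['extrinsics']);n=E[:3,0].copy();n[2]=0;n/=np.linalg.norm(n)
print('brick pred',[proj(b,p+[0,0,4.2]+k*28*n).round(1) for k in(-1,0,1)])
for v in range(147,163):print(v,g[v,202:230])
E
```

```text
t 14.875 pos [521.3 218.3 109.3] F [-0.9  0.4 -0.6] w 0.637 | shift cm [-0.13 -0.    0.48] turn [ 0.02  0.   -0.03]
brick pred [array([206.3, 149.5]), array([215.2, 149.7]), array([224.1, 149.9])]
147 [141 127  57   6   8   4  21  43  48  53  79  96  91  78  95  91  80  91
  92  84  93  99 109 123 145 139 142 143]
148 [138 126  60  13   8   6   8  32  42  54  93  83  84  87  91  92  96  91
  86  87  87  89 125 142 143 145 144 140]
149 [142 126  60  12   8   7  13  35  47  51  95  94  86  73  96  91  85  97
  91  78  70  73 113 141 143 142 141 142]
150 [139 129  64  16  17   8  16  40  46  51  92  91  92  92  85  82  82  74
  69  62  57  70 112 145 143 143 141 143]
151 [139 145 133  77  24  16  20  35  45  47  74  75  73  75  74  73  72  65
  68  62  57  74 115 142 140 141 142 143]
152 [145 144 139 126  69  44  48  52  50  51  76  75  71  72  75  72  68  67
  65  64  59  83 125 139 139 143 143 141]
153 [139 138 139 133 103  72  60  63  56  59  78  77  78  73  74  71  73  68
  69  65  64  92 129 145 140 144 141 143]
154 [146 142 138 138 132 100  68  71  75  74  73  77  74  77  72  71  
[... 300 characters left out ...]
139 139 141 122  58  54  58  52  55  54  52  53  48  46  47  47
  46  54  94 143 143 142 140 143 143 141]
158 [141 141 144 141 139 132  86  65  61  54  56  57  55  53  49  48  47  50
  62  82 119 139 143 142 145 147 146 142]
159 [144 143 142 142 141 142 137 112  88  74  60  59  55  54  48  48  61  84
 120 143 142 142 143 144 145 147 147 145]
160 [143 145 145 143 140 142 142 141 142 137 113  78  56  54  59  88 117 145
 144 147 145 146 146 146 146 143 145 140]
161 [141 140 141 142 140 142 143 140 141 143 140 121  62  50  71 123 146 143
 146 144 148 144 147 142 146 140 141 146]
162 [139 139 138 145 148 141 140 147 142 142 142 126  68  51  74 126 142 145
 143 145 146 144 148 148 145 144 144 145]
```

Side view again: the brick spans columns 206.3 to 223.8 (centre 215.05) and the post is at 215.0, so they are aligned. I'm lowering to contact.

Call:
step_arm --increments '[[[-0.04, 0, 0.15], [0, 0, 0], 50], [[-0.04, 0, 0.3], [0, 0, 0], 50], [[-0.04, 0, 0.4], [0, 0, 0], 50], [[-0.04, 0, 0.4], [0, 0, 0], 50]]'

```text
time_s: 15.42
eef_pos: [521.3, 217.9, 105.1]
ee_rot: [-0.0, 0.559, 0.829, -0.0]
force: [0.2, 0.1, -0.6]
grip_width: 0.636
grip_force: 32.3
```

Call:
step_arm --increments '[[[0, 0, 0.05], [0, 0, 0], 50], [[0, 0, 0.1], [0, 0, 0], 50], [[0, 0, 0.1], [0, 0, 0], 50]]'

```text
time_s: 15.8
eef_pos: [521.6, 217.9, 104.8]
ee_rot: [0.0, 0.559, 0.829, 0.0]
force: [-1.5, 0.4, 5.4]
grip_width: 0.636
grip_force: 32.9
```

Call:
step_arm --increments '[[[0, 0, 0], [0, 0, 0], 66], [[0, 0, 0], [0, 0, 0], 70], [[0, 0, 0], [0, 0, 0], 80], [[0, 0, 0], [0, 0, 0], 95], [[0, 0, 0], [0, 0, 0], 95]]'

```text
time_s: 16.42
eef_pos: [521.3, 217.9, 104.1]
ee_rot: [-0.0, 0.559, 0.829, -0.0]
force: [0.4, 1.1, 0.2]
grip_width: 0.954
grip_force: 0.0
```

Call:
step_arm --increments '[[[0, 0, -2], [0, 0, 0], 95], [[0, 0, -5], [0, 0, 0], 95], [[0, 0, -9], [0, 0, 0], 95], [[0, 0, -12], [0, 0, 0], 95], [[-6, 0, -13], [0, 0, 0], 95], [[-12, 0, -13], [0, 0, 0], 95], [[-18, 0, -13], [0, 0, 0], 95], [[-18, 0, -13], [0, 0, 0], 95]]'

```text
time_s: 17.42
eef_pos: [589.6, 47.3, 233.6]
ee_rot: [-0.0, 0.561, 0.828, -0.0]
force: [0.1, 0.5, -0.5]
grip_width: 0.951
grip_force: 0.0
```

```bash
python3 - <<'E'
from m import *
a=shot('top');b=shot('side')
A=cv2.resize(b['img'][115:195,170:250],(400,400),interpolation=cv2.INTER_CUBIC)
B=cv2.resize(a['img'][165:245,115:195],(400,400),interpolation=cv2.INTER_CUBIC)
cv2.imwrite('pics/j.png',np.hstack([A,B])[:,:,::-1])
h=cv2.cvtColor(a['img'],cv2.COLOR_RGB2HSV);ce,st,r=comp((h[:,:,2]>150)&(h[:,:,1]<60),*proj(a,[520,219,118]));print(ce,st,onplane(a,*ce,118),rect(a,r,118),ctrl.sense()['time_s'])
E
```

```text
[133.58823529 188.76470588] [132 186   4   7  17] [559.62047517 261.61320156 118.        ] (array([559. , 261.8]), np.float64(14.8), np.float64(7.2), np.float64(2.6)) 17.525
```

View pics/j.png

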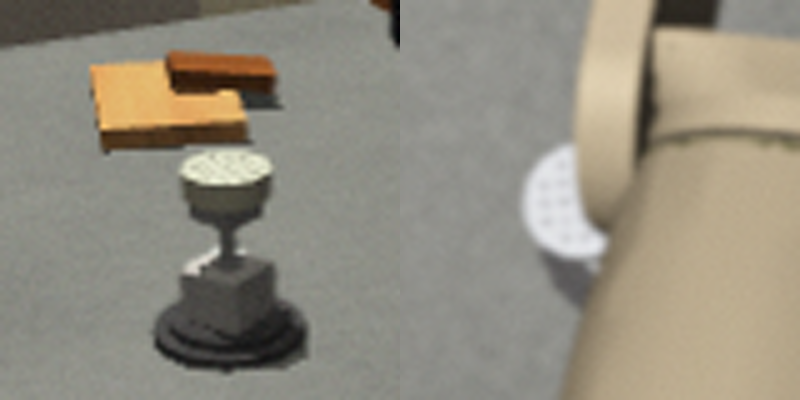

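Side crop: the brick lies flat on the table at (226,180), and the post is still home. The arm hides the top view, so I'll move aside and check the centring.

Call:
step_arm --increments '[[[-6, 0, 0], [0, 0, 0], 95], [[-12, 0, 0], [0, 0, 0], 95], [[-18, 0, 0], [0, 0, 0], 95], [[-22, -4, 0], [0, 0, 0], 95], [[-22, -8, 0], [0, 0, 0], 95], [[-22, -8, 0], [0, 0, 0], 95]]'

```text
time_s: 18.27
eef_pos: [595.4, -182.7, 234.5]
ee_rot: [-0.0, 0.56, 0.829, -0.0]
force: [0.8, -0.3, 0.3]
grip_width: 0.948
grip_force: 0.0
```

```bash
python3 - <<'E'
from m import *
a=shot('top','k.png')
h=cv2.cvtColor(a['img'],cv2.COLOR_RGB2HSV);ce,st,r=comp((h[:,:,2]>160)&(h[:,:,1]<60),*proj(a,[520,219,118]));print(ce,st,onplane(a,*ce,118),rect(a,r,118))
b=shot('side');g=cv2.cvtColor(b['img'],cv2.COLOR_RGB2GRAY)
for v in (153,154,155,157,163):print(v,g[v,200:232])
E
```

```text
[150.78193833 204.87004405] [139 193  24  27 454] [520.08170417 218.62068873 118.        ] (array([521.1, 218.1]), np.float64(55.7), np.float64(58.3), np.float64(-24.2))
153 [152 151 148 151 149 144 121  79  77  77  79  83  81  82  81  83  78  77
  77  73  70  66  64  77 126 154 152 151 155 152 154 152]
154 [152 149 152 151 148 144 122  83  77  79  82  77  82  80  80  78  81  77
  78  78  71  72  66  94 138 153 153 154 153 150 151 151]
155 [149 151 153 150 151 152 144 106  74  81  76  83  78  80  82  84  77  81
  79  74  71  66  85 131 153 155 152 152 155 154 153 151]
157 [148 148 148 150 149 149 148 132  62  61  58  65  65  72  68  63  64  62
  53  49  51  56 103 152 151 151 151 155 153 151 151 155]
163 [154 153 151 152 152 155 151 148 152 148 152 152 155 138  76  60  71 118
 149 147 149 151 154 152 153 153 151 153 154 152 155 154]
```

The brick centre measures (520.1, 218.6) and the socket (519.3, 218.7), so it's centred to within about 1 mm. Handing in.

```bash
python3 -c "
from rig import ctrl
print(ctrl.finish_job())"
```

```text
the job is handed in; nothing more can be done
None
```

The post is fully home in the stand's socket and the brick lies flat on its table, about 1 mm off centre by the top camera; I handed the job in at about 18 s, and no verdict was returned.

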